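Close the control box and lock its cover with the quarter-turn dial

TASK

Close up the grey control box: push its aluminium cover fully home against the rubber stop, by its upright lip or by the dial. Then set the tips of the closed fingers in the slot of the red dial and with them turn the dial a quarter turn clockwise (seen from above) as far as it goes, so that its steel tongue swings in front of the keeper post and locks the cover. Grip nothing, and leave the things lying about where they are.

Things in the scene. Friction and masses are not known exactly. Their poses are not given: they have to be found in the camera images.
- control_box: Grey sheet-metal box screwed to the bench, 200 x 340 mm (own x by y), 70 mm high; origin at the centre of its underside, z up. The cover slides on top along the box's y; +y closes. The keeper, a headed steel post 10 mm thick (head 18 mm), 22 mm high, stands on top at x = +76, y = -30 mm, on the side away from the robot; a low rubber stop at y = +94 mm meets the closed cover.
- cover (a joint): How far the sliding cover stands open, in m: 0 = fully home against the stop, at most 0.10. It starts open by 0.03 to 0.09. It slides with about 2.5 N of friction and stays where it is left. The cover is an aluminium plate 132 x 150 x 5 mm; its upper face is 75.5 mm above the bench.
- cover_lip (a point): Middle of the top edge of the cover's upright push lip, 101 mm above the bench. The lip is a plate 110 mm long (along the box's x), 5 mm thick, and stands 25 mm above the cover at its trailing (-y) edge, so that it can be pushed towards the box's +y from behind; behind it the box's bare top lies 70 mm above the bench. It moves with the cover. Axes as those of the box.
- dial (a joint): Angle of the dial on the cover, rad: 0 = unlocked (tongue 45 degrees from the box's +x towards +y), grows clockwise from above, end stop at 1.571 = locked (tongue 45 degrees from +x towards -y, at the keeper; the cover is then held). Starts at 0 to 0.25. Friction about 0.11 N m (3.5 N at the slot); stays where left. The tongue clears the keeper only with the cover home.
- dial_axis (a point): Point on the vertical turning axis of the dial, level with the top of its red walls, 97 mm above the bench. It lies 45 mm from the box's centre along +y when the cover is home, and moves with the cover. The dial is a dark disc of 57 mm radius with a red U of 10 mm walls on it, and a steel tongue 14 mm wide reaching 100 mm from the axis.
- dial_slot (a point): Middle of the finger slot in the dial, level with the top of the red walls (97 mm above the bench), 34 mm from the axis. The slot is the space inside the red U: 40 mm wide, 16 mm deep (its floor is 81 mm above the bench), from 4 mm to 48 mm from the axis, its outer end open. Its -y axis points along the slot away from the dial's axis. At dial 0 the slot lies on the -y side of the dial, locked on the -x side (towards the robot).
- driver_b: Screwdriver with orange and black handle, 32 x 225 x 29 mm, loose in front of the box; not to be disturbed. Origin at the centre of its underside.
- screw_tin: Round grey tin, 80 mm across and 44 mm high, loose at the left end of the box; not to be disturbed. Origin at the centre of its underside.
- carp_pencil: Red carpenter's pencil, 12 x 188 x 9 mm, loose at the right end of the box; not to be disturbed. Origin at the centre of its underside.

How it is judged:
By the outcome, as a careful person would: the job done as asked, in the order asked, and still so for the second after the job is handed in, with the robot touching nothing.
It also fails if it takes over 48 s, if anything falls off the work surface, if the arm or the gripper's body presses on something with over 40 N, if the wrist force passes 120 N, or if a joint passes its speed limit or range.

ROBOT

A 6-joint arm with a two-finger parallel gripper is mounted at the origin on a cart in front of the work surface, level with it; the furniture and walls round the work are solid. World frame = base frame: x ahead of the robot, y to its left, z up, the work surface at z = 0. Lengths are in m, angles in degrees, forces in N, time in s.
With the tool pointing down it reaches from about 0.4 to 0.825 m from the base axis. Payload 7 kg.
Tool frame: the origin (TCP) lies on the centre line of the jaws, within the pads' length; the fingertips stand 8 mm ahead of it and the grasp point (between the pads) lies 11 mm behind it (r.tcp_to_tips is the distance from the TCP to the fingertips, in m); z points along the fingers, y is the direction in which the jaws open and shut (so a half turn about z gives the same grasp; the last joint's range is limited). The gripper opens to 88 mm and grips with 3 to 60 N. Pads are 19 mm wide; open, the fingers measure 130 mm over their backs; the gripper's body (78 mm by 193 mm) begins 47 mm behind the grasp point.
Start: joints at [-59.295, 20.546, 0.682, 0, -70.136, -16.507], TCP at [0.166, -0.654, 0.235] pointing down, gripper open.
Joint ranges: [-176.03, 176.03], [-82.01, 121.73], [-58.28, 71.71], [-173.87, 95.51], [-174.79, -0.11], [-173.66, 173.66]. Speed limits (degrees/s): [136.94, 136.94, 172.46, 180, 180, 180].

INTERFACE

Orientations are given as [roll, pitch, yaw] about the fixed x, y, z axes, in that order (R = Rz(yaw) Ry(pitch) Rx(roll)).
In Python, from plant import r gives the robot as it stands.
- The arm moves only by the tool drive_tool, never from a script. Its argument "plan" is text: rows parted by semicolons, each of 4 numbers parted by spaces: the shift along the tool's x, y, z in cm, then the turn about the tool's z in rad. A call has 1 to 8 rows; each row is the pose to reach, as a shift and turn from the pose commanded when the call began, along the tool's axes at that moment; what a row does not reach only later rows make up. A row lasts 1/8 s, in which the tool goes at most 62.5 mm and 10.7 degrees, less where a joint would pass 70% of its speed; a pose out of reach is approached as far as the arm can. A call with a gripper value outside its range is refused whole. "fingers" is the closure, from -1 (fully open) to 1 (shut), set as the call begins (left out, the last holds). The fingers move at their own pace and stop on an object; "squeeze" is the grip in N (left out, the last holds). Time passes only in rows, so rows that repeat a pose let the fingers close. It gives the time, the measured TCP pose, the force and the opening at its end, in the units of the state.
- r.get_state(): the state, without advancing time (a new reading comes with each control period).
- r.capture(name): name is "scene" or "top"; returns a dict with "frame" (420x560x3 uint8, red, green, blue), "fovy" (degrees; the focal length in pixels is half the picture's height over the tangent of half this angle, whatever the lens; pixels are square), "cx", "cy" (the principal point, pixels), "rvec" (rotation vector, rad) and "tvec" (3), from world to camera coordinates, as OpenCV has them. Camera axes: x right, y down, z forward; pixel columns grow to the right and rows downward; lengths in m; the calibration is good to about 2 mm. A picture is of the moment at which its call begins. There is no depth.
- r.close_job(): hands the job in, once; it reports no verdict.
The state is a dict: "time_s": time; "joints": joint angles; "qd": joint speeds; "joint_torque": joint torques, N m; "tcp_pos": TCP position; "eef_rot": TCP orientation; "contact_force": force on the tool from outside, world axes, zero at the start; "moment": the same for the moment, N m; "gripper_width": finger opening in m.
Only numpy, scipy, OpenCV 4.12 (cv2) and the standard library are available. Lean on these libraries where they do the work, as an engineer would, in place of code of your own. Each camera call takes 0.05 s, during which the arm holds its last target. There are 200 camera calls.

## Working session

There is one attempt and no reset: what is moved stays moved. The work goes in short steps, Python scripts to look and compute and a tool call to move; the robot and the scene stay as the last step left them, time stands still between calls to the robot, and variables do not carry over. Pictures are saved under pics/ and viewed, about 8 in all and at most 12, crops included, and the job is handed in when it is done.

Besides the shell and the picture viewer there is one more tool, called after ">>>" as a command line: name --argument value ..., lists and objects as JSON in quotes. drive_tool: Moves the arm, as the interface text tells. Its arguments: {"type":"object","properties":{"plan":{"type":"string"},"fingers":{"type":"number"},"squeeze":{"type":"number"}},"required":["plan"]}

```bash
mkdir -p pics; cat > h.py <<'E'
import cv2,numpy as np
from plant import r
def snap(cam,name):
    c=r.capture(cam); cv2.imwrite(f'pics/{name}.png',c['frame'][:,:,::-1]); np.save(f'pics/{name}.npy',{k:v for k,v in c.items()},allow_pickle=True); return c
def load(name): return np.load(f'pics/{name}.npy',allow_pickle=True).item()
def K(c):
    f=c['frame'].shape[0]/2/np.tan(np.radians(c['fovy'])/2); return np.array([[f,0,c['cx']],[0,f,c['cy']],[0,0,1.]])
def ray(c,uv,z):
    R=cv2.Rodrigues(np.array(c['rvec'],float))[0];t=np.array(c['tvec'],float).ravel()
    d=R.T@np.linalg.inv(K(c))@np.array([*uv,1.]);o=-R.T@t
    return o+d*(z-o[2])/d[2]
def proj(c,P): return cv2.projectPoints(np.array(P,float).reshape(-1,3),np.array(c['rvec'],float),np.array(c['tvec'],float),K(c),None)[0].reshape(-1,2)
E
python3 - <<'E'
from h import *
for n in('top','scene'):
    c=snap(n,n+'0'); print(n,c['fovy'],c['cx'],c['cy'],c['rvec'],c['tvec'])
    cv2.imwrite(f'pics/{n}0b.png',cv2.resize(c['frame'][:,:,::-1],(784,588),interpolation=cv2.INTER_CUBIC))
print(r.get_state())
E
```

```text
top 44.3838875554456 267.8977860512699 214.54167263579873 [ 2.09002591 -2.13446968  0.16878591] [0.32502921 0.56078626 1.1965152 ]
scene 48.246913961962036 280.72327995231154 210.68037601638892 [ 1.13743749 -2.06541327  1.24964591] [0.54664114 0.23155474 0.72218317]
{'time_s': 0.1, 'joints': array([-5.92945756e+01,  2.05882759e+01,  6.37591295e-01, -1.75653709e-02,
       -7.01358272e+01, -1.65060509e+01]), 'qd': array([ 0.09228357, -0.09194169,  0.13702585,  0.04626445,  0.01190902,
        0.04213096]), 'joint_torque': array([-2.25610340e-03, -5.84161985e+01,  2.93750292e+01,  7.01553404e+00,
        1.01717180e-02, -7.00911687e-05]), 'tcp_pos': array([ 0.16542851, -0.65396294,  0.23369537]), 'eef_rot': array([ 1.79912361e+02, -8.74888151e-03, -1.65806601e+02]), 'contact_force': array([-0.26512413, -0.9793697 , -0.01086318]), 'moment': array([-0.03191537,  0.04457313,  0.03226263]), 'gripper_width': 0.0876196437470031}
```

View pics/top0b.png

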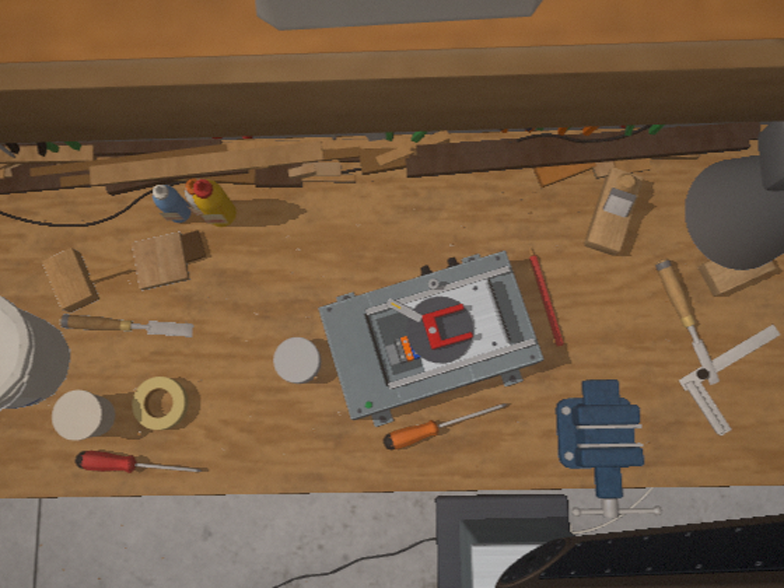

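View pics/scene0b.png

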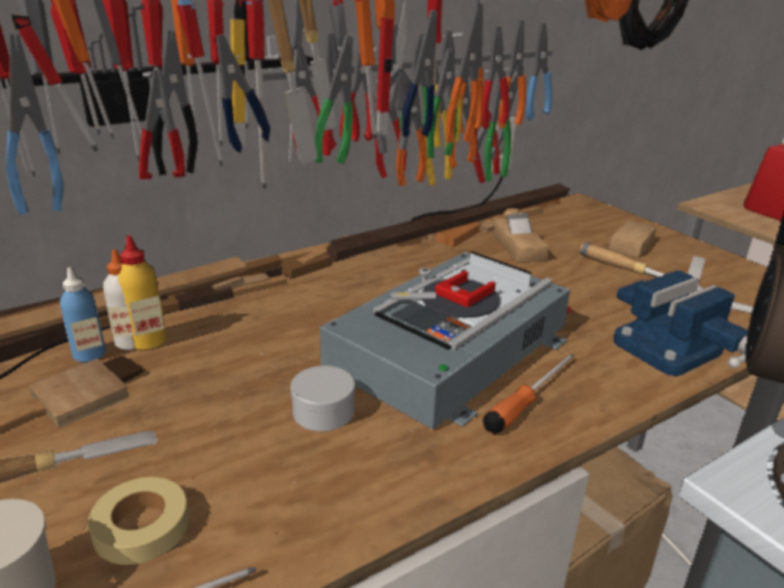

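The top view shows the box centred near (430,335), with the cover open to the left, the U opening right at (450,327), the tongue at (390,303) and the keeper at (433,283). The lip is the dark bar at about (508,310). I'll zoom in to measure.

```bash
python3 - <<'E'
from h import *
c=load('top0');im=c['frame'][:,:,::-1][170:310,215:405]
cv2.imwrite('pics/crop0.png',cv2.resize(im,(760,560),interpolation=cv2.INTER_CUBIC))
E
```

```text
(no output)
```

View pics/crop0.png

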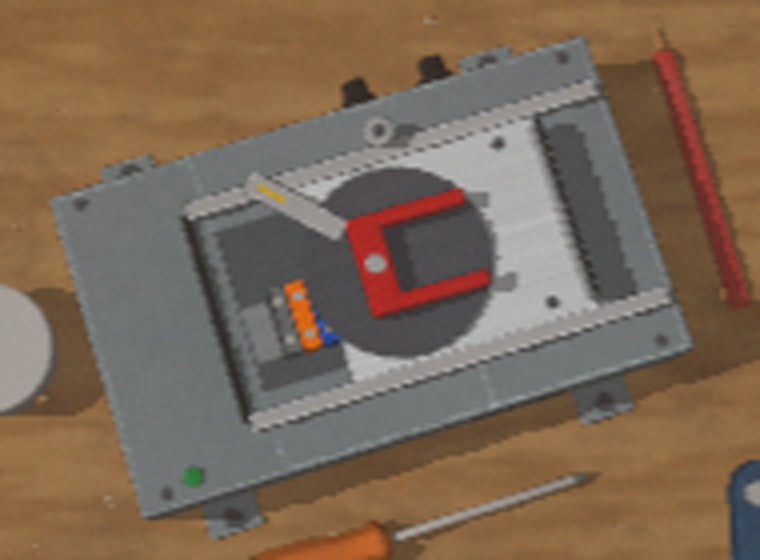

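```bash
python3 - <<'E'
from h import *
from scipy.optimize import least_squares
c=load('top0')
f=lambda p:(215+(p[0]+.5)/4-.5,170+(p[1]+.5)/4-.5)
L=[((50,200),(.1,.17,.07)),((583,38),(.1,-.17,.07)),((691,347),(-.1,-.17,.07)),((147,517),(-.1,.17,.07)),((379,130),(.076,-.03,.092))]
W=np.array([ray(c,f(p),m[2])[:2] for p,m in L]);M=np.array([m[:2] for _,m in L])
def T(q,m):
    a=q[2];return m@np.array([[np.cos(a),np.sin(a)],[-np.sin(a),np.cos(a)]])+q[:2]
s=least_squares(lambda q:(T(q,M)-W).ravel(),[.6,-.1,0]);print(s.x,np.degrees(s.x[2]),np.round(s.fun*1000,1))
q=s.x;a=q[2];R=np.array([[np.cos(a),-np.sin(a)],[np.sin(a),np.cos(a)]])
for n,p,z in[('disc',(399,262),.081),('liptop',(540,115),.1),('lipbot',(597,300),.1),('walls end',(463,197),.097),('w2',(490,276),.097),('b1',(347,222),.097),('b2',(378,314),.097),('tongue',(252,182),.085)]:
    w=ray(c,f(p),z);print(n,w.round(4),((w[:2]-q[:2])@R*1000).round(1))
E
```

```text
[0.50649162 0.22153095 0.27947412] 16.01268781680929 [ 0.9  1.2  2.4 -1.1 -0.8 -2.6 -1.8  2.2 -0.6  0.2]
disc [0.5109 0.2037 0.081 ] [ -0.7 -18.4]
liptop [0.5935 0.1192 0.1   ] [  55.4 -122.4]
lipbot [0.4834 0.0916 0.1   ] [ -58.1 -118.5]
walls end [0.5461 0.166  0.097 ] [ 22.8 -64.3]
w2 [0.4991 0.1522 0.097 ] [-26.2 -64.6]
b1 [0.5329 0.2343 0.097 ] [28.9  5. ]
b2 [0.4784 0.2179 0.097 ] [-28.    4.3]
tongue [0.5602 0.2894 0.085 ] [70.4 50.4]
```

```bash
cat >> h.py <<'E'
Q=np.array([.50649,.22153,np.radians(16.01)])
def b2w(x,y):
    a=Q[2];return Q[:2]+np.array([np.cos(a)*x-np.sin(a)*y,np.sin(a)*x+np.cos(a)*y])/1000
def w2b(p):
    a=Q[2];d=np.array(p[:2])-Q[:2];return np.array([np.cos(a)*d[0]+np.sin(a)*d[1],-np.sin(a)*d[0]+np.cos(a)*d[1]])*1000
def rel(target,pos=None,rot=None,yaw=None):
    "cm shift in tool axes; turn in rad about tool z to reach world yaw"
    from scipy.spatial.transform import Rotation as Ro
    s=r.get_state(); pos=s['tcp_pos'] if pos is None else pos; rot=s['eef_rot'] if rot is None else rot
    d=Ro.from_euler('xyz',rot,degrees=True).inv().apply(np.array(target)-pos)*100
    return d.round(2), None if yaw is None else round(np.radians(-((yaw-rot[2]))),3)
E
python3 - <<'E'
from h import *
print(r.tcp_to_tips,b2w(-1,-52))
for w in [(.42,-.35,.25),(*b2w(-1,-52),.2)]: print(rel(w,yaw=16))
E
```

```text
0.008 [0.51987065 0.17127109]
(array([-32.13,  23.23,  -1.6 ]), np.float64(-3.173))
(array([-54.6 ,  71.31,   3.47]), np.float64(-3.173))
```

>>> drive_tool --plan "-4 3 -0.2 -0.18; -8 6 -0.4 -0.36; -12 9 -0.6 -0.54; -16 12 -0.8 -0.72; -20 14.5 -1 -0.9; -24 17.4 -1.2 -1.08; -28 20.3 -1.4 -1.26; -32 23.2 -1.6 -1.44" --fingers 1

```text
time_s: 1.1
tcp_pos: [0.4195, -0.3495, 0.2504]
eef_rot: [180.0, 0.0, -83.0]
contact_force: [1.0, -0.2, 0.6]
gripper_width: 0.0127
```

```bash
python3 - <<'E'
from h import *
s=r.get_state();print(s['time_s'],s['joints'].round(1),s['tcp_pos'],s['eef_rot'],s['gripper_width'])
for w in [(*b2w(-1,-52),.2)]: print(rel(w,yaw=16))
E
```

```text
1.1 [-19.2   7.8 -14.3  -0.  -67.9  26.3] [ 0.41952646 -0.34949245  0.2504418 ] [ 1.79985776e+02  1.40966510e-02 -8.29570894e+01] 0.01271465933383107
(array([-50.45, -16.35,   5.05]), np.float64(-1.727))
```

>>> drive_tool --plan "-5 -1.6 0 -0.18; -10 -3.2 0 -0.36; -15 -4.8 0 -0.54; -20 -6.4 0 -0.72; -25 -8 0 -0.9; -30 -9.6 0 -1.08; -35 -11.2 0 -1.26; -40 -12.9 0 -1.44"

```text
time_s: 2.1
tcp_pos: [0.5001, 0.0631, 0.2506]
eef_rot: [-180.0, -0.0, -0.4]
contact_force: [1.3, -0.2, -0.8]
gripper_width: 0.0003
```

```bash
python3 - <<'E'
from h import *
s=r.get_state();print(s['time_s'],s['joints'].round(1),s['tcp_pos'],s['eef_rot'],s['gripper_width'])
for w in [(*b2w(-1,-52),.15)]: print(rel(w,yaw=16))
E
```

```text
2.1 [ 29.6   3.7 -19.   -0.  -67.3  60. ] [0.50010502 0.0631117  0.25055979] [-1.79993099e+02 -1.14767039e-03 -4.36365088e-01] 0.00027257444319408715
(array([  1.89, -10.83,  10.06]), np.float64(-0.287))
```

>>> drive_tool --plan "0.5 -4 2.5 -0.09; 1 -7.5 5 -0.18; 1.9 -10.8 7.5 -0.287; 1.9 -10.8 10.1 -0.287; 1.9 -10.8 10.1 -0.287; 1.9 -10.8 10.1 -0.287"

```text
time_s: 2.85
tcp_pos: [0.5212, 0.169, 0.1504]
eef_rot: [180.0, -0.0, 15.6]
contact_force: [0.5, -0.1, 1.4]
gripper_width: 0.0003
```

```bash
python3 - <<'E'
from h import *
s=r.get_state();print(s['time_s'],s['joints'].round(1),s['tcp_pos'],s['eef_rot'],s['contact_force'],w2b(s['tcp_pos']))
a=snap('top','top1')['frame'];b=snap('scene','scene1')['frame']
A=cv2.resize(a[170:310,215:405],(0,0),fx=4,fy=4,interpolation=2)
cv2.imwrite('pics/c1.png',A[:,:,::-1])
cv2.imwrite('pics/s1.png',cv2.resize(b[140:310,220:420],(0,0),fx=3.5,fy=3.5,interpolation=2)[:,:,::-1])
E
```

```text
2.85 [ 38.5  12.7 -22.2   0.  -55.1  67.2] [0.52115656 0.16896132 0.15041572] [ 1.79992869e+02 -4.00080744e-02  1.56429700e+01] [ 0.45521396 -0.06932207  1.35158014] [ -0.40101396 -54.57484416]
```

View pics/s1.png

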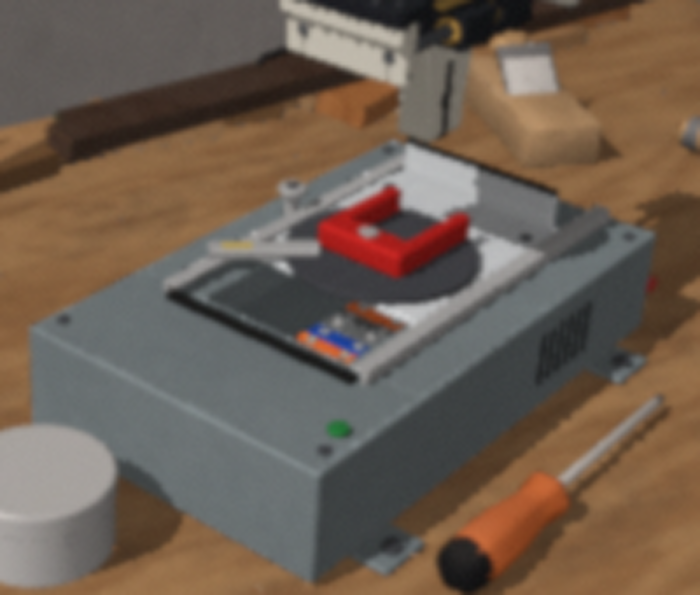

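The scene view has the finger tips at crop (430,135) and the U centred near (390,230). I'll check that against the projected points.

```bash
python3 - <<'E'
from h import *
c=load('scene1');f=lambda P:((proj(c,P)-[220,140])*3.5).round(0)
t=r.get_state()['tcp_pos']
print('tips',f([t-[0,0,.008],t]))
W=lambda x,y,z:[*b2w(x,y),z]
print('axis,slot,slotfloor,keeper,disc',f([W(-.7,-18.4,.097),W(-1,-52,.097),W(-1,-52,.081),W(76,-30,.092)]))
print('corners',f([W(a*100,b*170,.07) for a,b in[(-1,1),(-1,-1),(1,1),(1,-1)]]))
print('lip ends',f([W(s*55,-120.5,.101) for s in(-1,1)]))
E
```

```text
tips [[426. 132.]
 [427. 119.]]
axis,slot,slotfloor,keeper,disc [[384. 223.]
 [418. 204.]
 [415. 228.]
 [292. 184.]]
corners [[319. 474.]
 [657. 231.]
 [ 27. 324.]
 [390. 137.]]
lip ends [[558. 189.]
 [407. 136.]]
```

View pics/c1.png

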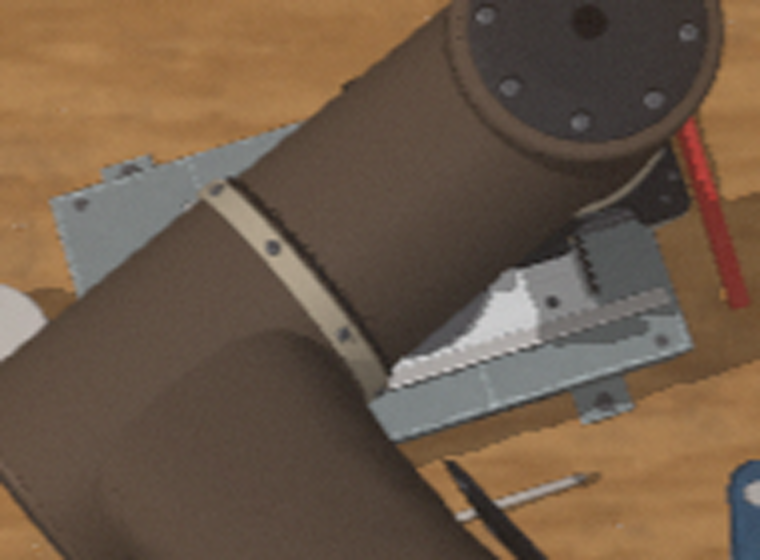

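>>> drive_tool --plan "0 0 2 0; 0 0 4 0; 0 0 5 0; 0 0 5.6 0; 0 0 5.6 0; 0 0 5.6 0"

```text
time_s: 3.7
tcp_pos: [0.5212, 0.1693, 0.0942]
eef_rot: [-180.0, -0.1, 15.7]
contact_force: [-0.1, 0.6, 0.4]
gripper_width: 0.0004
```

```bash
python3 - <<'E'
from h import *
s=r.get_state();print(s['time_s'],s['tcp_pos'],s['eef_rot'],s['contact_force'],w2b(s['tcp_pos']))
b=snap('scene','scene2')['frame']
cv2.imwrite('pics/s2.png',cv2.resize(b[140:310,220:420],(0,0),fx=3.5,fy=3.5,interpolation=2)[:,:,::-1])
E
```

```text
3.7 [0.52117537 0.16929986 0.09420962] [-1.79984827e+02 -5.74141651e-02  1.56576574e+01] [-0.10446179  0.57318716  0.42636425] [ -0.28956451 -54.25462235]
```

View pics/s2.png

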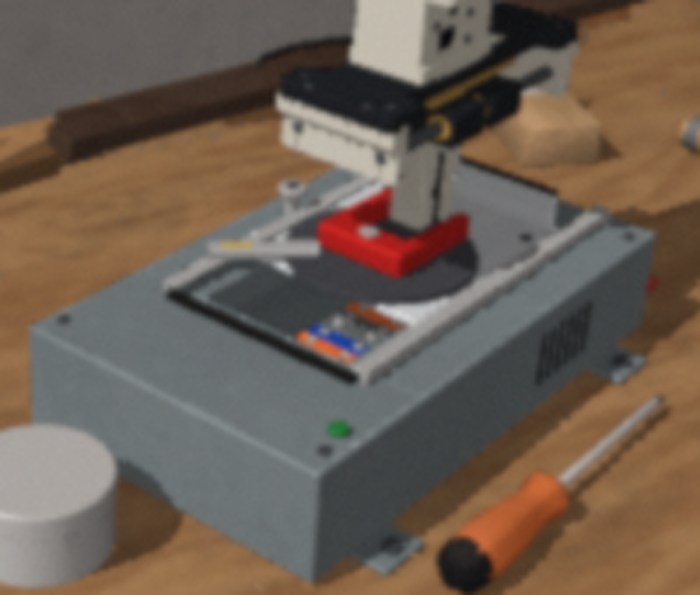

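The tips sit inside the U at about (425,215). Now I'll push the cover towards +y.

>>> drive_tool --plan "0 -0.7 0 0; 0 -1.2 0 0; 0 -1.8 0 0; 0 -2.6 0 0; 0 -3.4 0 0; 0 -4.2 0 0; 0 -5 0 0; 0 -5.5 0 0"

```text
time_s: 4.75
tcp_pos: [0.5057, 0.2224, 0.0936]
eef_rot: [180.0, 0.0, 15.7]
contact_force: [0.2, -3.0, 0.9]
gripper_width: 0.0004
```

```bash
python3 - <<'E'
from h import *
s=r.get_state();print(s['time_s'],s['tcp_pos'],s['eef_rot'],s['contact_force'],w2b(s['tcp_pos']))
E
```

```text
4.75 [0.50566742 0.222425   0.09356836] [1.79991439e+02 1.49600310e-02 1.56682221e+01] [ 0.16436308 -2.9725616   0.86850338] [-0.54382669  1.08715335]
```

>>> drive_tool --plan "0 -0.5 0 0; 0 -0.9 0 0; 0 -1.2 0 0; 0 -1.5 0 0; 0 -1.7 0 0; 0 -1.9 0 0; 0 -2 0 0; 0 -2 0 0"

```text
time_s: 5.75
tcp_pos: [0.5005, 0.2414, 0.0935]
eef_rot: [-180.0, 0.0, 15.7]
contact_force: [-0.5, -2.5, -0.8]
gripper_width: 0.0006
```

```bash
python3 - <<'E'
from h import *
s=r.get_state();print(s['time_s'],s['tcp_pos'],s['eef_rot'],s['contact_force'],w2b(s['tcp_pos']))
E
```

```text
5.75 [0.50047101 0.24143304 0.0934628 ] [-1.79991202e+02  1.05137427e-03  1.56560130e+01] [-0.49480237 -2.53779286 -0.79473853] [-0.29617915 20.7911383 ]
```

Force is still only friction, so I'll continue in small steps until the stop is felt.

>>> drive_tool --plan "0 -0.2 0 0; 0 -0.3 0 0; 0 -0.4 0 0; 0 -0.4 0 0"

```text
time_s: 6.25
tcp_pos: [0.4994, 0.2453, 0.0935]
eef_rot: [-180.0, 0.0, 15.7]
contact_force: [-0.6, -2.3, -0.5]
gripper_width: 0.0006
```

>>> drive_tool --plan "0 -0.1 0 0; 0 -0.2 0 0; 0 -0.3 0 0; 0 -0.4 0 0; 0 -0.4 0 0"

```text
time_s: 6.88
tcp_pos: [0.4983, 0.2491, 0.0936]
eef_rot: [-180.0, -0.0, 15.7]
contact_force: [-0.5, -1.7, -0.8]
gripper_width: 0.0007
```

```bash
python3 - <<'E'
from h import *
s=r.get_state();print(s['time_s'],s['tcp_pos'],s['contact_force'],w2b(s['tcp_pos']))
b=snap('scene','scene3')['frame']
cv2.imwrite('pics/s3.png',cv2.resize(b[140:310,220:420],(0,0),fx=3.5,fy=3.5,interpolation=2)[:,:,::-1])
c=load('scene3');f=lambda P:((proj(c,P)-[220,140])*3.5).round(0)
W=lambda x,y,z:[*b2w(x,y),z]
print('home lip ends',f([W(s*55,-57,.101) for s in(-1,1)]),'home U back',f([W(s*30,70,.097) for s in(-1,1)]))
E
```

```text
6.875 [0.49834202 0.2491475  0.09355038] [-0.46859125 -1.69227928 -0.83096889] [-0.21490488 28.79357091]
home lip ends [[501. 225.]
 [347. 167.]] home U back [[332. 297.]
 [246. 259.]]
```

View pics/s3.png

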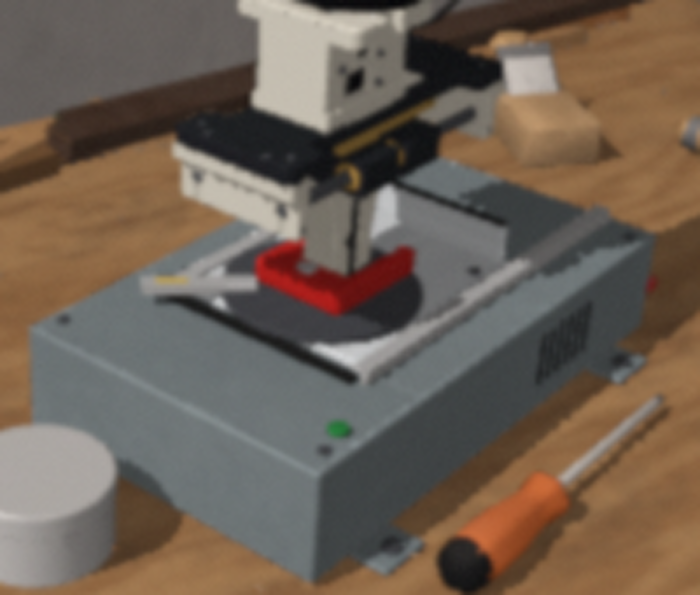

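The near end of the lip is at (507,222) and the home projection is (501,225), so about 3 mm remain.

>>> drive_tool --plan "0 -0.1 0 0; 0 -0.2 0 0; 0 -0.3 0 0; 0 -0.35 0 0; 0 -0.35 0 0"

```text
time_s: 7.55
tcp_pos: [0.4975, 0.2525, 0.0936]
eef_rot: [-180.0, -0.0, 15.7]
contact_force: [-0.3, -1.8, -1.6]
gripper_width: 0.0002
```

>>> drive_tool --plan "0 -0.1 0 0; 0 -0.2 0 0; 0 -0.3 0 0; 0 -0.3 0 0"

```text
time_s: 8.05
tcp_pos: [0.4967, 0.2549, 0.0936]
eef_rot: [180.0, 0.0, 15.7]
contact_force: [1.5, -5.5, -0.3]
gripper_width: 0.0006
```

>>> drive_tool --plan "0 -0.1 0 0; 0 -0.2 0 0; 0 -0.3 0 0; 0 -0.3 0 0"

```text
time_s: 8.55
tcp_pos: [0.4965, 0.2552, 0.0936]
eef_rot: [179.8, 0.1, 15.6]
contact_force: [8.3, -15.3, 0.8]
gripper_width: 0.0005
```

```bash
python3 - <<'E'
from h import *
s=r.get_state();print(s['time_s'],s['tcp_pos'],s['eef_rot'],s['contact_force'],w2b(s['tcp_pos']))
E
```

```text
8.55 [0.49652382 0.2551915  0.09362363] [1.79750732e+02 7.43732141e-02 1.56392987e+01] [  8.26969023 -15.30590931   0.75943935] [-0.29561657 35.10461468]
```

The stop is felt: 17 N with no further travel. I'll back the tips out along the slot to a radius of about 30 mm.

>>> drive_tool --plan "0 0.5 0 0; 0 1.2 0 0; 0 1.9 0 0; 0 2.4 0 0; 0 2.4 0 0; 0 2.4 0 0"

```text
time_s: 9.3
tcp_pos: [0.5023, 0.2352, 0.0936]
eef_rot: [-180.0, -0.0, 15.7]
contact_force: [0.1, -0.2, 0.5]
gripper_width: 0.0002
```

```bash
cat >> h.py <<'E'
AX=np.array([-.5,45.])
def at(phi,rr=30,l=0):
    a=np.radians(phi);return AX+rr*np.array([-np.sin(a),-np.cos(a)])+l*np.array([-np.cos(a),np.sin(a)])
E
python3 - <<'E'
from h import *
s=r.get_state();p=w2b(s['tcp_pos']);print(s['time_s'],s['tcp_pos'],s['eef_rot'],s['contact_force'],p)
# tool axes vs box: tool x=+box x, tool y=-box y (yaw 16)
for phi in range(0,100,9):
    d=(at(phi,30,min(10,phi))-p)/10; print(phi,(d*[1,-1]).round(2),round(np.radians(phi),2))
b=snap('scene','scene4')['frame']
cv2.imwrite('pics/s4.png',cv2.resize(b[140:310,220:420],(0,0),fx=3.5,fy=3.5,interpolation=2)[:,:,::-1])
E
```

```text
9.3 [0.50232621 0.23517917 0.0935973 ] [-1.79993680e+02 -8.15643080e-03  1.56538118e+01] [ 0.06480153 -0.15835436  0.54291321] [-0.23778365 14.26816719]
0 [-0.03 -0.07] 0.0
9 [-1.38 -0.25] 0.16
18 [-1.9  -0.53] 0.31
27 [-2.28 -0.85] 0.47
36 [-2.6  -1.23] 0.63
45 [-2.85 -1.66] 0.79
54 [-3.04 -2.12] 0.94
63 [-3.15 -2.6 ] 1.1
72 [-3.19 -3.1 ] 1.26
81 [-3.15 -3.59] 1.41
90 [-3.03 -4.07] 1.57
99 [-2.83 -4.53] 1.73
```

View pics/s4.png

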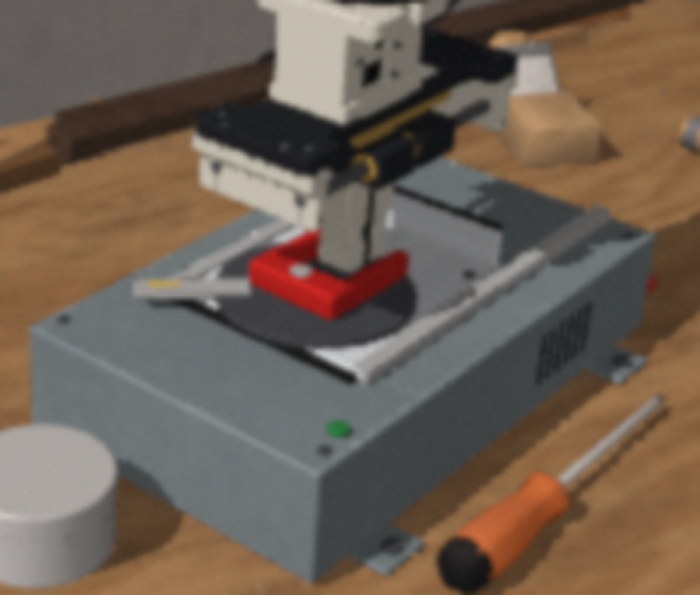

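The near end of the lip is now at (501,225), exactly the home projection. Next I'll turn the dial, rotating the tool with it.

>>> drive_tool --plan "-0.7 -0.05 0 0; -1.1 -0.15 0 0.08; -1.38 -0.25 0 0.16; -1.9 -0.53 0 0.31; -2.28 -0.85 0 0.47; -2.6 -1.23 0 0.63; -2.85 -1.66 0 0.79; -2.85 -1.66 0 0.79"

```text
time_s: 10.35
tcp_pos: [0.4705, 0.2438, 0.0938]
eef_rot: [-179.9, -0.0, -29.5]
contact_force: [3.5, -0.2, -0.9]
gripper_width: 0.0003
```

```bash
python3 - <<'E'
from h import *
s=r.get_state();p=w2b(s['tcp_pos']);print(s['time_s'],s['tcp_pos'],s['eef_rot'],s['contact_force'],s['moment'],p,at(45,30,10))
y=s['eef_rot'][2]-16;a=np.radians(y)
for phi in range(45,100,9):
    d=(at(phi,30,10)-at(45,30,10))/10; print(phi,round(np.cos(a)*d[0]+np.sin(a)*d[1],2),round(-(-np.sin(a)*d[0]+np.cos(a)*d[1]),2),round(np.radians(phi-45),2))
E
```

```text
10.35 [0.47049248 0.24377107 0.09383186] [-1.79937224e+02 -3.10231283e-02 -2.95102175e+01] [ 3.51724461 -0.23672301 -0.86456852] [-0.02346247 -0.84072489 -0.01492175] [-28.46710412  31.30671992] [-28.78427125  30.85786438]
45 0.0 -0.0 0.0
54 -0.46 -0.19 0.16
63 -0.88 -0.45 0.31
72 -1.26 -0.77 0.47
81 -1.58 -1.15 0.63
90 -1.84 -1.57 0.79
99 -2.03 -2.03 0.94
```

>>> drive_tool --plan "-0.25 -0.1 0 0.08; -0.46 -0.19 0 0.16; -0.88 -0.45 0 0.31; -1.26 -0.77 0 0.47; -1.43 -0.96 0 0.55; -1.58 -1.15 0 0.63; -1.71 -1.35 0 0.71; -1.84 -1.57 0 0.79"

```text
time_s: 11.35
tcp_pos: [0.4612, 0.2651, 0.0933]
eef_rot: [179.9, -0.1, -74.8]
contact_force: [-0.8, -1.9, 1.1]
gripper_width: -0.0
```

```bash
python3 - <<'E'
from h import *
s=r.get_state();p=w2b(s['tcp_pos']);print(s['time_s'],s['tcp_pos'],s['eef_rot'],s['contact_force'],s['moment'],p,at(90,30,10))
E
```

```text
11.35 [0.46123278 0.2650815  0.09328868] [ 1.79889333e+02 -6.55435402e-02 -7.47798949e+01] [-0.75141294 -1.88001322  1.12400764] [-0.86077678  0.34830187  0.04862182] [-31.49013267  54.34446364] [-30.5  55. ]
```

>>> drive_tool --plan "-0.1 0 0 0; -0.2 0 0 0; -0.3 0 0 0; -0.3 0 0 0"

```text
time_s: 11.85
tcp_pos: [0.4612, 0.2666, 0.0933]
eef_rot: [179.9, -0.2, -74.7]
contact_force: [4.6, -9.5, 0.7]
gripper_width: 0.0005
```

>>> drive_tool --plan "-0.1 0 0 0; -0.2 0 0 0; -0.2 0 0 0"

```text
time_s: 12.22
tcp_pos: [0.4611, 0.2669, 0.0933]
eef_rot: [179.8, -0.3, -74.7]
contact_force: [9.9, -18.3, 1.6]
gripper_width: 0.0003
```

```bash
python3 - <<'E'
from h import *
s=r.get_state();p=w2b(s['tcp_pos']);print(s['time_s'],s['contact_force'],s['moment'],p)
b=snap('scene','scene5')['frame']
cv2.imwrite('pics/s5.png',cv2.resize(b[140:310,220:420],(0,0),fx=3.5,fy=3.5,interpolation=2)[:,:,::-1])
E
```

```text
12.225 [  9.91558018 -18.34386021   1.62182751] [-6.37139902 -3.6875445   0.15238103] [-31.14820445  56.12299245]
```

View pics/s5.png

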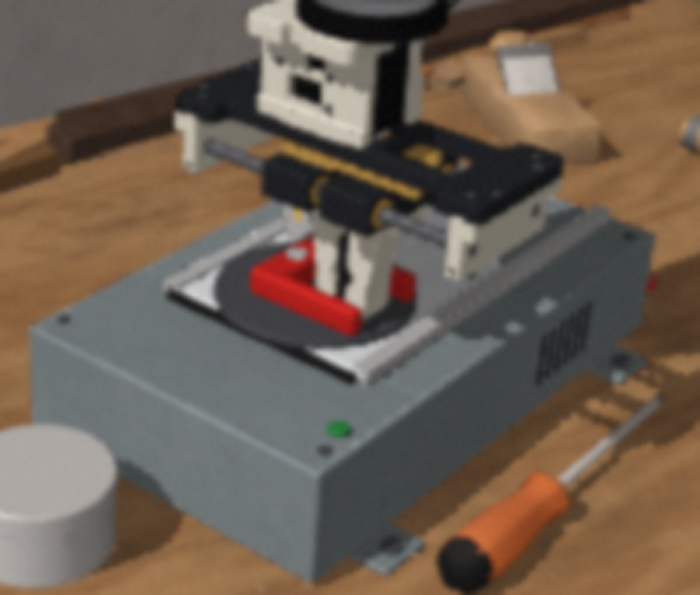

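The U now opens towards the robot, and a firm stop is felt at 21 N. I'll release sideways, lift clear and look.

>>> drive_tool --plan "0.4 0 0 0; 0.9 0 0 0; 0.9 0 0 0; 0.9 0 -2 0; 0.9 0 -6 0; 0.9 0 -11 0; 0.9 0 -16 0; 0.9 0 -16 0"

```text
time_s: 13.28
tcp_pos: [0.4648, 0.2642, 0.2582]
eef_rot: [-179.6, 0.2, -74.8]
contact_force: [-0.3, -0.1, -1.4]
gripper_width: 0.0005
```

>>> drive_tool --plan "5 0 0 0; 10 0 0 0; 15 0 0 0; 20 0 0 0; 25 0 0 0; 30 0 0 0; 30 0 0 0"

```text
time_s: 14.15
tcp_pos: [0.5416, -0.0298, 0.2526]
eef_rot: [179.9, 0.0, -75.0]
contact_force: [-0.1, 0.7, 0.1]
gripper_width: 0.0003
```

```bash
python3 - <<'E'
from h import *
s=r.get_state();print(s['time_s'],s['tcp_pos'],s['contact_force'])
a=snap('top','top6');b=snap('scene','scene6')['frame'][140:310,220:420]
A=cv2.resize(a['frame'][170:310,215:405],(570,420),interpolation=2)
cv2.imwrite('pics/t6.png',A[:,:,::-1])
cv2.imwrite('pics/s6.png',cv2.resize(b,(0,0),fx=3.5,fy=3.5,interpolation=2)[:,:,::-1])
W=lambda x,y,z:[*b2w(x,y),z]
f=lambda c,P,o,k:((proj(c,P)-o)*k).round(0).tolist()
k=.7071*100
P=[W(0,45,.097),W(k,45-k,.085),W(-48,45+25,.097),W(-48,45-25,.097),W(-55,-57,.101)]
print('top',f(a,P,[215,170],3));print('scene',f(load('scene6'),P,[220,140],3.5))
E
```

```text
14.15 [ 0.54159667 -0.02978699  0.25258311] [-0.05955861  0.71150651  0.07137603]
top [[221.0, 216.0], [279.0, 107.0], [209.0, 284.0], [271.0, 265.0], [369.0, 244.0]]
scene [[316.0, 261.0], [294.0, 199.0], [359.0, 308.0], [414.0, 274.0], [501.0, 225.0]]
```

View pics/t6.png

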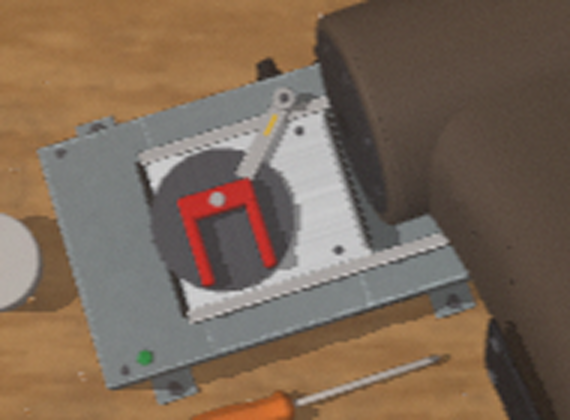

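View pics/s6.png

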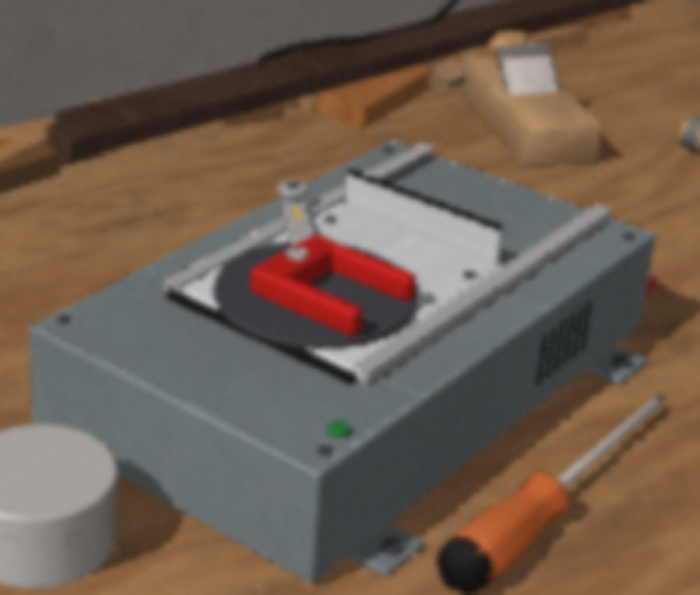

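Seen from above, the wall ends are at (208,283) and (271,265), matching the locked projections of (209,284) and (271,265). The tongue lies at the keeper at (284,97), and the lip end at (501,225) matches home.

```bash
python3 -c "
from plant import r
print(r.close_job())"
```

```text
the job is handed in; nothing more can be done
None
```

The control box is closed and locked, and the job is handed in at about 14 s of the 48 s allowed. `close_job` gave no verdict.

I set the closed fingertips in the dial's slot and pushed the cover home by the dial until the rubber stop pushed back with about 17 N and travel stopped. I then turned the dial a quarter turn clockwise, rotating the fingers with it, until its end stop pushed back with about 21 N. After that I backed off sideways, lifted out and moved the arm clear.

- **Cover:** the lip's end sits at the projected home position, within about a pixel.
- **Dial:** the ends of the red walls match the locked position within about a pixel, and the tongue lies at the keeper.
- **Loose things:** the driver and tin look unmoved. In the final pictures the arm mostly hides the pencil, so I could not fully recheck it, but the tool never came down near it.
- **Disagreements:** none of the checks disagreed. The fingers proved thinner than I had assumed, so the push ran about 14 mm further than first reckoned.

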